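# Load the specimen carrier in reverse order

## Task

Move the four capped specimen pots from the white rack to the grey-blue carrier, one pot in each bay, in reverse order: the pot nearest the white rack's black end goes into the carrier's bay farthest from the carrier's black end, and so on down the row. Keep the pots upright all the way and leave each standing on the floor of its bay, released.

Things in the scene. Friction and masses are not known exactly. Their poses are not given: they have to be found in the camera images.
- white_rack: White plastic rack, holds the pots at the start; ledge for tabs on its +x side; x from -29 to 47 mm. 246 x 34 mm (y, height), fixed anew each start, turned up to 0.35 rad. Origin: underside, middle of the row; y runs along the row to its black end (robot's left), z up. Four open bays at y = 84, 28, -28, -84 mm, x = 0: inside 46 (x) by 50 (y) mm, floor 8 mm and wall tops 34 mm above the table. Black end block at y = 115 to 131 mm.
- blue_carrier: Grey-blue plastic carrier, empty at the start, no ledge; x from -29 to 29 mm. 246 x 34 mm (y, height), fixed anew each start, turned up to 0.35 rad. Origin: underside, middle of the row; y runs along the row to its black end (robot's left), z up. Four open bays at y = 84, 28, -28, -84 mm, x = 0: inside 46 (x) by 50 (y) mm, floor 8 mm and wall tops 34 mm above the table. Black end block at y = 115 to 131 mm.
- red_pot: Loose upright specimen pot with a red screw cap: pale body 30 mm in diameter, cap 34 mm in diameter from 62 to 80 mm above its foot; 80 mm tall, 40 to 85 g. Origin: centre of its flat foot; z up along its axis; yaw is of no matter. Starts in one of the white rack's bays, near the bay's centre.
- blue_pot: Loose upright specimen pot with a blue screw cap: pale body 30 mm in diameter, cap 34 mm in diameter from 62 to 80 mm above its foot; 80 mm tall, 40 to 85 g. Origin: centre of its flat foot; z up along its axis; yaw is of no matter. Starts in one of the white rack's bays, near the bay's centre.
- green_pot: Loose upright specimen pot with a green screw cap: pale body 30 mm in diameter, cap 34 mm in diameter from 62 to 80 mm above its foot; 80 mm tall, 40 to 85 g. Origin: centre of its flat foot; z up along its axis; yaw is of no matter. Starts in one of the white rack's bays, near the bay's centre.
- yellow_pot: Loose upright specimen pot with a yellow screw cap: pale body 30 mm in diameter, cap 34 mm in diameter from 62 to 80 mm above its foot; 80 mm tall, 40 to 85 g. Origin: centre of its flat foot; z up along its axis; yaw is of no matter. Starts in one of the white rack's bays, near the bay's centre.
- red_tab: Flat red marker tab, 14 x 34 x 4 mm, fixed on the white rack's ledge, 38 mm from the bay centre in local +x, beside the bay in which the red pot starts; it stays there as a record of the starting order. Origin: centre of its underside, 34 mm above the table.
- blue_tab: Flat blue marker tab, 14 x 34 x 4 mm, fixed on the white rack's ledge, 38 mm from the bay centre in local +x, beside the bay in which the blue pot starts; it stays there as a record of the starting order. Origin: centre of its underside, 34 mm above the table.
- green_tab: Flat green marker tab, 14 x 34 x 4 mm, fixed on the white rack's ledge, 38 mm from the bay centre in local +x, beside the bay in which the green pot starts; it stays there as a record of the starting order. Origin: centre of its underside, 34 mm above the table.
- yellow_tab: Flat yellow marker tab, 14 x 34 x 4 mm, fixed on the white rack's ledge, 38 mm from the bay centre in local +x, beside the bay in which the yellow pot starts; it stays there as a record of the starting order. Origin: centre of its underside, 34 mm above the table.

How it is judged:
At the end, for the whole second after the job is handed in: Each pot stands in the carrier's bay that mirrors its starting bay (first from the black end to last, second to third, and so on): foot within 14 mm of the bay centre along the row, 12 mm across and 4 mm of the bay floor's height, upright within 0.1 rad, released and at rest (((y of red_tab in the frame of white_rack between 0.064 and 0.104 m and y of red_pot in the frame of blue_carrier between -0.098 and -0.07 m) or (y of red_tab in the frame of white_rack between 0.008 and 0.048 m and y of red_pot in the frame of blue_carrier between -0.042 and -0.014 m) or (y of red_tab in the frame of white_rack between -0.048 and -0.008 m and y of red_pot in the frame of blue_carrier between 0.014 and 0.042 m) or (y of red_tab in the frame of white_rack between -0.104 and -0.064 m and y of red_pot in the frame of blue_carrier between 0.07 and 0.098 m)) and x of red_pot in the frame of blue_carrier between -0.012 and 0.012 m and z of red_pot in the frame of blue_carrier between 0.004 and 0.012 m and angle between each of red_pot, blue_pot, green_pot, yellow_pot's own z axis and vertical below 0.1 rad and linear speed of each of red_pot, blue_pot, green_pot, yellow_pot below 0.02 m/s and ((y of blue_tab in the frame of white_rack between 0.064 and 0.104 m and y of blue_pot in the frame of blue_carrier between -0.098 and -0.07 m) or (y of blue_tab in the frame of white_rack between 0.008 and 0.048 m and y of blue_pot in the frame of blue_carrier between -0.042 and -0.014 m) or (y of blue_tab in the frame of white_rack between -0.048 and -0.008 m and y of blue_pot in the frame of blue_carrier between 0.014 and 0.042 m) or (y of blue_tab in the frame of white_rack between -0.104 and -0.064 m and y of blue_pot in the frame of blue_carrier between 0.07 and 0.098 m)) and x of blue_pot in the frame of blue_carrier between -0.012 and 0.012 m and z of blue_pot in the frame of blue_carrier between 0.004 and 0.012 m and ((y of green_tab in the frame of white_rack between 0.064 and 0.104 m and y of green_pot in the frame of blue_carrier between -0.098 and -0.07 m) or (y of green_tab in the frame of white_rack between 0.008 and 0.048 m and y of green_pot in the frame of blue_carrier between -0.042 and -0.014 m) or (y of green_tab in the frame of white_rack between -0.048 and -0.008 m and y of green_pot in the frame of blue_carrier between 0.014 and 0.042 m) or (y of green_tab in the frame of white_rack between -0.104 and -0.064 m and y of green_pot in the frame of blue_carrier between 0.07 and 0.098 m)) and x of green_pot in the frame of blue_carrier between -0.012 and 0.012 m and z of green_pot in the frame of blue_carrier between 0.004 and 0.012 m and ((y of yellow_tab in the frame of white_rack between 0.064 and 0.104 m and y of yellow_pot in the frame of blue_carrier between -0.098 and -0.07 m) or (y of yellow_tab in the frame of white_rack between 0.008 and 0.048 m and y of yellow_pot in the frame of blue_carrier between -0.042 and -0.014 m) or (y of yellow_tab in the frame of white_rack between -0.048 and -0.008 m and y of yellow_pot in the frame of blue_carrier between 0.014 and 0.042 m) or (y of yellow_tab in the frame of white_rack between -0.104 and -0.064 m and y of yellow_pot in the frame of blue_carrier between 0.07 and 0.098 m)) and x of yellow_pot in the frame of blue_carrier between -0.012 and 0.012 m and z of yellow_pot in the frame of blue_carrier between 0.004 and 0.012 m); the robot touches nothing.
It fails at once if a pot is tipped more than 0.7 rad from upright (angle between any of red_pot, blue_pot, green_pot, yellow_pot's own z axis and vertical above 0.7 rad).
It also fails if it takes over 102 s, if anything falls off the work surface, if the arm or the gripper's body presses on something with over 40 N, if the wrist force passes 120 N, or if a joint passes its speed limit or range.

## Robot

A 7-joint arm with a two-finger parallel gripper is mounted at the origin on the work surface. World frame = base frame: x ahead of the robot, y to its left, z up, the work surface at z = 0. Lengths are in m, angles in rad, forces in N, time in s.
With the tool pointing down it reaches from about 0.425 to 0.95 m from the base axis. Payload 4.7 kg.
Tool frame: the origin (TCP) lies at the very end of the fingers, on their centre line; the grasp point (between the pads) lies 19 mm behind it; z points along the fingers, y is the direction in which the jaws open and shut (so a half turn about z gives the same grasp; the last joint's range is limited). The gripper opens to 85 mm and grips with 20 to 120 N. Pads are 22 mm wide; open, the fingers measure 114 mm over their backs; the gripper's body (76 mm by 85 mm) begins 54 mm behind the grasp point. The pads swing forward as they close: fully open they stand 13 mm farther back than shut.
Start: joints at [-1.277, 0.469, -0.049, 1.532, 0.024, 1.141, -0.082], TCP at [0.214, 0.64, 0.231] pointing down, gripper open.
Joint ranges: [-2.59, 2.59], [-0.33, 1.99], [-1.39, 1.29], [0.1, 2.45], [-1.04, 4.18], [0.21, 1.99], [-2.66, 2.66]. Speed limits (rad/s): [2.57, 2.57, 3.14, 3.14, 3.14, 3.14, 3.14].

## Interface

Orientations are given as a rotation vector (axis times angle).
In Python, from workcell import robot, imaging, ticket gives the robot as it stands.
- The arm moves only by the shell command python3 -m pendant 'ROWS' [OPENING]. ROWS is JSON, a list of rows, each a list of 2 entries, a list of its own where there are three numbers: the shift along the tool's x, y, z in cm, then the turn, a rotation vector about the tool's x, y, z in degrees. In form: [[[dx, dy, dz], [wx, wy, wz]], ...]. A call has 1 to 20 rows; each row is the pose to reach, as a shift and turn from the pose commanded when the call began, along the tool's axes at that moment; what a row does not reach only later rows make up. A row lasts 1/8 s, in which the tool goes at most 62.5 mm and 10.7 degrees, less where a joint would pass 70% of its speed; a pose out of reach is approached as far as the arm can. A call with a gripper value outside its range is refused whole. OPENING is the gripper command: -1 is shut, 1 is fully open, values between are in proportion, set as the call begins (- or left out, the last holds). The fingers move at their own pace and stop on an object; the grip force is fixed at half the most. Time passes only in rows, so rows that repeat a pose let the fingers close. It gives the time, the measured TCP pose, the force and the opening at its end, in the units of the state.
- robot.state(): the state, without advancing time (a new reading comes with each control period).
- imaging.get_image(name): name is "scene" or "top" or "wrist"; returns the picture (400x640x3 uint8, red, green, blue); there is no depth.
- imaging.camera_params(name): a dict with "intrinsics" (3x3 intrinsics, pixels), "k1" (the pictures are not rectified: a ray, as slopes to the right and down, at radius r is drawn at 1 + k1 r^2 times it, then the intrinsics apply), "R" (3x3) and "t" (3): a world point X has camera coordinates R X + t. Camera axes: x right, y down, z forward; pixel columns grow to the right and rows downward; lengths in m; the calibration is good to about 2 mm. A picture is of the moment at which its call begins: read the wrist's pose just before it. camera_params takes no time and is no camera call; for the wrist camera it gives the pose at the moment of the call.
- ticket.job_done(): hands the job in, once; it reports no verdict.
The state is a dict: "t": time; "joint_positions": joint angles; "qd": joint speeds; "joint_torque": joint torques, N m; "eef_pos": TCP position; "ee_rot": TCP orientation; "force": force on the tool from outside, world axes, zero at the start; "wrist_torque": the same for the moment, N m; "grip_width": opening from 0.0 (shut) to 1.0 (fully open).
Only numpy, scipy, OpenCV 4.12 (cv2) and the standard library are available. Lean on these libraries where they do the work, as an engineer would, in place of code of your own. Each camera call takes 0.05 s, during which the arm holds its last target. There are 200 camera calls.

## Working session

There is one attempt and no reset: what is moved stays moved. The work goes in short steps, Python scripts to look and compute and a shell command to move; the robot and the scene stay as the last step left them, time stands still between calls to the robot, and variables do not carry over. Pictures are saved under pics/ and viewed, about 12 in all and at most 16, crops included, and the job is handed in when it is done.

```bash
ls; mkdir -p pics; python3 - <<'E'
from workcell import robot, imaging
import cv2
s=robot.state(); print(s)
for n in("top","scene"):
    p=imaging.camera_params(n); print(n,p)
    cv2.imwrite(f"pics/{n}0.png",imaging.get_image(n)[:,:,::-1])
E
```

```text
pics
{'t': 0.0, 'joint_positions': array([-1.27690556,  0.46946096, -0.04858179,  1.5336855 ,  0.02409116,
        1.1409707 , -0.08234105]), 'qd': array([ 3.07354592e-04, -1.18190421e-03, -7.93535198e-04,  5.23412038e-05,
        5.95261284e-04, -1.45178525e-03,  4.52585671e-04]), 'joint_torque': array([ 8.24574772e-05, -5.10316265e+01, -4.64586925e-02, -2.37719071e+01,
        1.07518453e-02,  7.43412733e-03, -1.14403156e-05]), 'eef_pos': array([0.21393243, 0.63959784, 0.23025177]), 'ee_rot': array([-5.04839441e-01, -3.10051539e+00,  3.02168739e-03]), 'force': array([-0.30794735,  0.61464698, -0.90790358]), 'wrist_torque': array([-0.0488899 ,  0.03848733,  0.05216368]), 'grip_width': 0.9980370304625427}
top {'intrinsics': array([[453.94401286,   0.        , 314.28705743],
       [  0.        , 453.94401286, 201.48484758],
       [  0.        ,   0.        ,   1.        ]]), 'k1': -0.014358619468794399, 'R': array([[ 0.02463775, -0.99858743,  0.04707574],
       [-0.98790611, -0.03153106, -0.1518134 ],
       [ 0.1530833 , -0.04276607, -0.98728748]]), 't': array([-0.03982823,  0.54693111,  0.82741568])}
scene {'intrinsics': array([[368.40777863,   0.        , 328.93732183],
       [  0.        , 368.40777863, 198.84121192],
       [  0.        ,   0.        ,   1.        ]]), 'k1': -0.039823809321604835, 'R': array([[-0.41750972,  0.9086506 ,  0.00630254],
       [ 0.74467433,  0.34612359, -0.57066505],
       [-0.52071659, -0.23356487, -0.82115874]]), 't': array([ 0.23429919, -0.35468606,  1.15996934])}
```

View pics/top0.png

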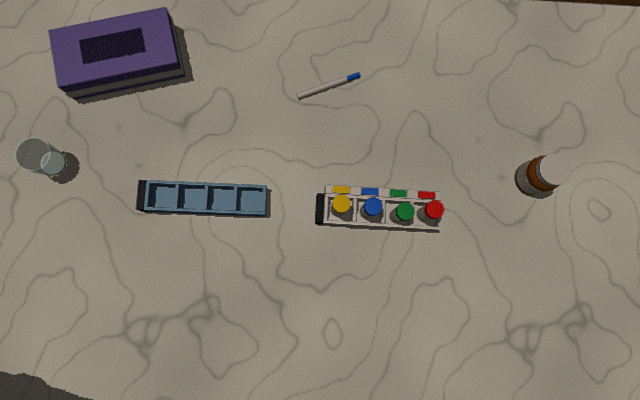

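View pics/scene0.png

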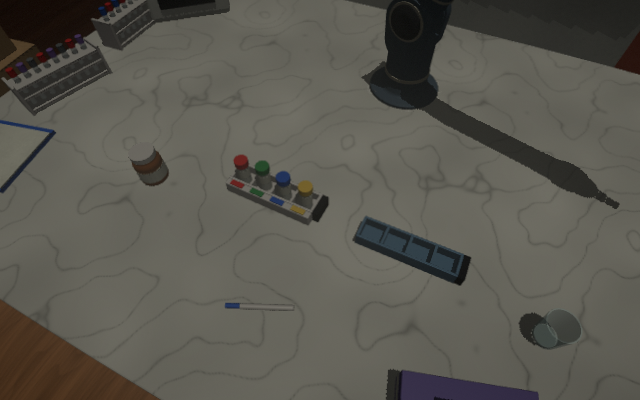

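The top view shows the carrier at about (203,198) with its black end at (142,197). The rack's black end is at (320,209), and the caps run yellow (342,204), blue (373,207), green (405,211), red (434,210). The scene view shows the same order.

```bash
cat >h.py <<'E'
import numpy as np, cv2
from scipy.spatial.transform import Rotation as Ro
from workcell import robot, imaging
def ray(p,uv,z):
    K,k1,R,t=p["intrinsics"],p["k1"],p["R"],p["t"]
    d=(np.array(uv,float)-K[:2,2])/K[0,0]; u=d.copy()
    for _ in range(8): u=d/(1+k1*(u@u))
    w=R.T@np.r_[u,1]; c=-R.T@t
    return (c+w*(z-c[2])/w[2])[:2]
def blobs(im,lo,hi,amin=25):
    h=cv2.cvtColor(im,cv2.COLOR_RGB2HSV); m=cv2.inRange(h,np.array(lo),np.array(hi))
    if lo[0]==0: m|=cv2.inRange(h,np.array((172,)+tuple(lo[1:])),np.array((179,)+tuple(hi[1:])))
    n,l,s,c=cv2.connectedComponentsWithStats(m)
    return [(s[i,4],c[i].round(1),s[i,:4],l==i) for i in range(1,n) if s[i,4]>=amin]
COL=dict(yellow=((18,150,60),(32,255,255)),blue=((100,170,60),(120,255,255)),green=((45,130,40),(85,255,255)),red=((0,170,60),(6,255,255)))
def delta(xy,z,yaw):
    """needed shift (cm, tool axes) and turn about tool z (deg) to TCP xy,z with jaws (tool y) at world angle yaw, pointing down"""
    s=robot.state(); R=Ro.from_rotvec(s["ee_rot"])
    c=np.cos(yaw);n=np.sin(yaw); y=np.array([c,n,0]); 
    if y@R.as_matrix()[:,1]<0: y=-y
    zz=np.array([0,0,-1.]); T=np.c_[np.cross(y,zz),y,zz]
    sh=R.inv().apply(np.r_[xy,z]-s["eef_pos"])*100
    tu=(R.inv()*Ro.from_matrix(T)).as_rotvec(degrees=True)
    return sh.round(2),tu.round(1)
E
python3 - <<'E'
from h import *
p=imaging.camera_params("top"); im=imaging.get_image("top")
for n,(lo,hi) in COL.items():
    for a,c,b,m in blobs(im,lo,hi):
        print(n,a,c,b,"z.088",ray(p,c,.088).round(4),"z.038",ray(p,c,.038).round(4))
h=cv2.cvtColor(im,cv2.COLOR_RGB2HSV)
print(h[198,175],h[198,250],h[185,200],h[197,142],h[210,320])
for a,c,b,m in blobs(im,(95,60,40),(110,255,255),200):
    r=cv2.minAreaRect(np.argwhere(m)[:,::-1].astype(np.float32)); print(a,c,b,r); bx=cv2.boxPoints(r); print([ray(p,q,.034).round(4) for q in bx])
cv2.imwrite("pics/c.png",cv2.resize(np.vstack([im[165:245,125:285],im[165:245,300:460]]),None,fx=3.5,fy=3.5,interpolation=cv2.INTER_CUBIC)[:,:,::-1])
w=imaging.camera_params("wrist"); s=robot.state(); R=Ro.from_rotvec(s["ee_rot"]).as_matrix()
print("cam in tool",(R.T@(-w["R"].T@w["t"]-s["eef_pos"])).round(3),(w["R"]@R).round(3),w["intrinsics"][0,0])
E
```

```text
yellow 387 [340.8 199. ] [332 186  18  27] z.088 [ 0.5469 -0.0706] z.038 [ 0.5551 -0.0758]
blue 50 [353.1  76.1] [347  73  13   8] z.088 [ 0.785  -0.0905] z.038 [ 0.8078 -0.0968]
blue 100 [369.6 190.9] [362 188  16   7] z.088 [ 0.5637 -0.1234] z.038 [ 0.5728 -0.1318]
blue 246 [372.6 206. ] [364 198  18  17] z.088 [ 0.5359 -0.1291] z.038 [ 0.5433 -0.1378]
green 101 [397.8 192.7] [390 190  16   7] z.088 [ 0.5621 -0.1756] z.038 [ 0.5711 -0.1872]
green 258 [404.7 210.9] [396 202  18  18] z.088 [ 0.5287 -0.1882] z.038 [ 0.5357 -0.2006]
red 112 [426.  194.4] [418 191  17   8] z.088 [ 0.5606 -0.2281] z.038 [ 0.5696 -0.2429]
red 264 [434. 209.] [425 200  19  19] z.088 [ 0.5339 -0.2427] z.038 [ 0.5412 -0.2584]
[103  61 122] [ 99  75 119] [102  61  54] [135  18  28] [107  51  35]
3137 [206.8 198.2] [144 180 123  36] ((204.9537811279297, 197.56320190429688), (121.84141540527344, 30.14543342590332), 2.4895529747009277)
[array([0.5225, 0.2998]), array([0.5808, 0.302 ]), array([0.5782, 0.0688]), array([0.5194, 0.0689])]
256 [372.5 206.1] [363 197  19  19] ((372.5, 206.0000457763672), (17.441329956054688, 17.8885440826416), 63.43495178222656)
[array([ 0.5507, -0.1149]), array([ 0.5675, -0.1462]), array([ 0.5372, -0.1616]), array([ 0.5206, -0.1304])]
cam in tool [ 0.082  0.001 -0.143] [[-0.001  1.    -0.   ]
 [-0.948 -0.001 -0.319]
 [-0.319  0.     0.948]] 286.51735644678257
```

View pics/c.png

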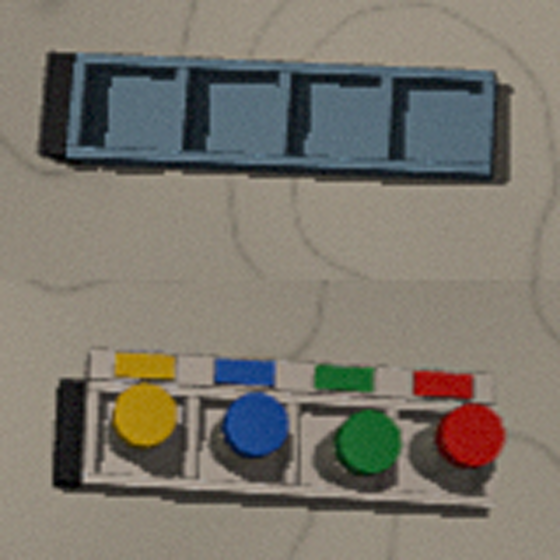

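Crop seen: the carrier's bays are clear and all caps and tabs are distinct. The rack's yaw is about -0.03 rad. Next I'll fly above the carrier for a close look with the wrist camera.

```bash
python3 -c "
from h import *
print(delta([.55,.22],.25,-.015))"
```

```text
(array([-45.18, -29.14,  -1.9 ]), array([-0.1,  0.1, 72.4]))
```

```bash
python3 -m pendant '[[[-2,-1,0],[0,0,4]],[[-5,-3.5,0],[0,0,10]],[[-9,-6,-0.5],[0,0,16]],[[-13,-8.5,-0.5],[0,0,23]],[[-17,-11,-0.7],[0,0,30]],[[-21,-13.5,-0.9],[0,0,37]],[[-25,-16,-1],[0,0,44]],[[-29,-19,-1.2],[0,0,50]],[[-33,-21.5,-1.4],[0,0,56]],[[-37,-24,-1.6],[0,0,62]],[[-41,-26.5,-1.8],[0,0,67]],[[-43.5,-28.2,-1.9],[0,0,70]],[[-45.2,-29.1,-1.9],[0,0,72.4]],[[-45.2,-29.1,-1.9],[0,0,72.4]],[[-45.2,-29.1,-1.9],[0,0,72.4]]]' 1 && python3 - <<'E'
from h import *
p=imaging.camera_params("wrist"); im=imaging.get_image("wrist"); cv2.imwrite("pics/w1.png",im[:,:,::-1])
print(delta([.55,.22],.25,-.015))
h=cv2.cvtColor(im,cv2.COLOR_RGB2HSV); print(h[100:400:50,320])
E
```

```text
t: 2.02
eef_pos: [0.5494, 0.2227, 0.2499]
ee_rot: [-2.234, -2.206, 0.001]
force: [0.1, -0.3, 0.6]
grip_width: 1.0
(array([-0.28,  0.07, -0.  ]), array([-0.1, -0. ,  0.2]))
[[150  21  24]
 [101  96  96]
 [101  99  90]
 [101 103  89]
 [ 24  35 137]
 [ 25  39  72]]
```

View pics/w1.png

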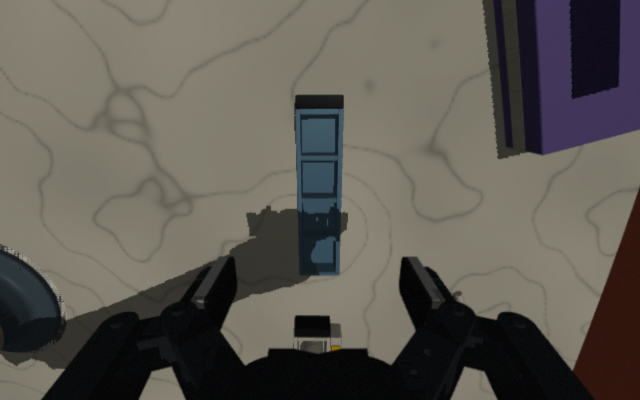

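The wrist view shows the carrier as a column from (295,109) to (340,275), with its black end on top at (320,101). The gripper's shadow falls across the last bays.

```bash
python3 - <<'E'
from h import *
p=imaging.camera_params("wrist"); im=imaging.get_image("wrist")
h=cv2.cvtColor(im,cv2.COLOR_RGB2HSV); m=cv2.inRange(h,np.array((92,60,15)),np.array((115,255,255)))
m[:,:250]=0;m[:,400:]=0;m[300:]=0
m=cv2.morphologyEx(m,cv2.MORPH_CLOSE,np.ones((5,5)))
bl=max([ (s:=c) for c in cv2.findContours(m,0,2)[0]],key=cv2.contourArea)
k=np.zeros_like(m); cv2.drawContours(k,[bl],-1,255,-1)
rows=np.where(k.any(1))[0]; print(rows[[0,-1]])
L=[];R=[]
for r in rows[4:-4]:
    c=np.where(k[r])[0]; L.append(ray(p,(c[0]-.5,r),.034)); R.append(ray(p,(c[-1]+.5,r),.034))
out=[]
for E in(L,R):
    E=np.array(E); f=np.polyfit(E[:,1],E[:,0],1); g=np.abs(np.polyval(f,E[:,1])-E[:,0])<.002
    f=np.polyfit(E[g,1],E[g,0],1); out.append(f); print("edge slope",f.round(4),"n",g.sum(),len(g))
a=np.mean(out,0); c=318
y1=ray(p,(c,rows[0]-.5),.034)[1]; y0=ray(p,(c,rows[-1]+.5),.034)[1]
yc=(y0+y1)/2; print("ends",y1,y0,"len",y1-y0,"centre",np.polyval(a,yc),yc,"yaw",-np.arctan(a[0]),"width",np.polyval(out[1],yc)-np.polyval(out[0],yc))
t=imaging.camera_params("top")
for q in[(147.3,181.3),(266.1,185.9),(265,214.1),(145.6,210)]: print(ray(t,q,.034).round(4))
E
```

```text
[108 274]
edge slope [0.0113 0.5208] n 159 159
edge slope [0.014  0.5772] n 159 159
ends 0.30309851910727176 0.07271919744636926 len 0.2303793216609025 centre 0.5513797943257774 0.18790885827682052 yaw -0.01268983343715652 width 0.05694294964538027
[0.5781 0.297 ]
[0.5767 0.0694]
[0.5217 0.0693]
[0.5226 0.2957]
```

```bash
python3 -m pendant '[[[-3,-0.2,0],[0,0,0]],[[-7,-0.4,0],[0,0,0]],[[-12,-0.6,0],[0,0,0]],[[-17,-0.8,0],[0,0,0]],[[-22,-1,0],[0,0,0.5]],[[-27,-1.2,0],[0,0,1]],[[-31,-1.4,0],[0,0,1]],[[-33.5,-1.5,0],[0,0,1]],[[-34.3,-1.5,0],[0,0,1]],[[-34.3,-1.5,0],[0,0,1]],[[-34.3,-1.5,0],[0,0,1]]]' && python3 - <<'E'
from h import *
p=imaging.camera_params("wrist"); im=imaging.get_image("wrist"); cv2.imwrite("pics/w2.png",im[:,:,::-1])
for n,(lo,hi) in COL.items():
    for a,c,b,m in blobs(im,lo,hi,60):
        print(n,a,c,b,"z.088",ray(p,c,.088).round(4),"z.038",ray(p,c,.038).round(4))
E
```

```text
t: 3.5
eef_pos: [0.5304, -0.12, 0.2501]
ee_rot: [-2.254, -2.187, -0.001]
force: [-0.3, 0.7, 0.0]
grip_width: 1.003
yellow 815 [324.  137.6] [308 121  32  34] z.088 [ 0.5397 -0.0696] z.038 [ 0.5406 -0.0749]
yellow 307 [351.7 136.2] [346 123  12  27] z.088 [ 0.5687 -0.0691] z.038 [ 0.5744 -0.0743]
blue 128 [531.5 148.2] [527 139  10  19] z.088 [ 0.7628 -0.0867] z.038 [ 0.8002 -0.0948]
blue 231 [350.2 180.3] [345 169  11  24] z.088 [ 0.5674 -0.1166] z.038 [ 0.5728 -0.1296]
blue 674 [322.5 190.3] [308 176  30  29] z.088 [ 0.5366 -0.1271] z.038 [ 0.5371 -0.1419]
green 64 [348.9 213.2] [344 210  10   9] z.088 [ 0.5661 -0.1553] z.038 [ 0.5713 -0.1746]
red 198 [347.2 257.7] [343 248  10  21] z.088 [ 0.5643 -0.2127] z.038 [ 0.5693 -0.2415]
red 519 [324.4 277.6] [311 263  26  29] z.088 [ 0.5362 -0.2398] z.038 [ 0.5365 -0.2729]
```

View pics/w2.png

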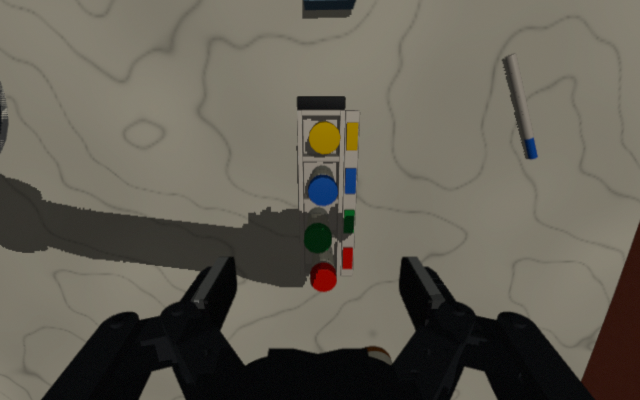

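The wrist view shows caps yellow (324,138), blue (322,190), green (317,238) and red (323,278), with matching tabs to their right and the black end at (321,102). Yellow is nearest the black end, so it goes to carrier y = -84 mm.

```bash
python3 -c "
from h import *
print(delta([.5397,-.070],.055,-.03))"
```

```text
(array([ 5.03,  0.78, 19.52]), array([-0., -0., -0.]))
```

```bash
python3 -m pendant '[[[2,0.4,1],[0,0,0]],[[4,0.7,4],[0,0,0]],[[5,0.8,8],[0,0,0]],[[5,0.8,12],[0,0,0]],[[5,0.8,15.5],[0,0,0]],[[5,0.8,18],[0,0,0]],[[5,0.8,19.5],[0,0,0]],[[5,0.8,19.5],[0,0,0]],[[5,0.8,19.5],[0,0,0]]]' && python3 -m pendant '[[[0,0,0],[0,0,0]],[[0,0,0],[0,0,0]],[[0,0,0],[0,0,0]],[[0,0,0],[0,0,0]],[[0,0,0],[0,0,0]],[[0,0,0],[0,0,0]]]' -1 && python3 -m pendant '[[[0,0,-0.5],[0,0,0]],[[0,0,-2],[0,0,0]],[[0,0,-4.5],[0,0,0]],[[0,0,-7.5],[0,0,0]],[[0,0,-10.5],[0,0,0]],[[0,0,-12.5],[0,0,0]],[[0,0,-12.5],[0,0,0]]]' && python3 - <<'E'
from h import *
p=imaging.camera_params("wrist"); im=imaging.get_image("wrist"); cv2.imwrite("pics/w3.png",im[:,:,::-1])
print(delta([.5503,.104],.18,-.02))
E
```

```text
t: 4.68
eef_pos: [0.5405, -0.0719, 0.056]
ee_rot: [2.257, 2.184, 0.002]
force: [0.2, -0.3, 0.3]
grip_width: 0.996
t: 5.42
eef_pos: [0.5399, -0.0723, 0.0558]
ee_rot: [2.258, 2.184, 0.001]
force: [-1.8, 1.0, 6.3]
grip_width: 0.376
t: 6.3
eef_pos: [0.5409, -0.0724, 0.1824]
ee_rot: [2.256, 2.182, 0.005]
force: [0.4, 0.5, -0.1]
grip_width: 0.375
(array([17.64,  0.45,  0.11]), array([ 0.1, -0. , -0.7]))
```

View pics/w3.png

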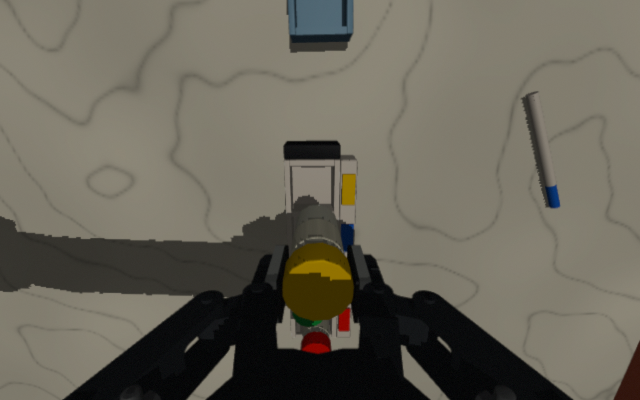

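The yellow pot is in the hand, cap at (318,282), upright, and its rack bay is empty. Next I'll carry it to the carrier's nearest bay.

```bash
python3 -m pendant '[[[1,0,0],[0,0,0]],[[3,0,0],[0,0,0]],[[6,0.2,0],[0,0,-0.2]],[[9.5,0.3,0],[0,0,-0.5]],[[13,0.4,0],[0,0,-0.5]],[[15.5,0.4,0],[0,0,-0.5]],[[17,0.5,0],[0,0,-0.5]],[[17.6,0.5,0],[0,0,-0.5]],[[17.6,0.5,0],[0,0,-0.5]],[[17.6,0.5,0],[0,0,-0.5]]]' && python3 - <<'E'
from h import *
p=imaging.camera_params("wrist"); im=imaging.get_image("wrist"); cv2.imwrite("pics/w4.png",im[:,:,::-1])
for a,c,b,m in blobs(im,*COL["yellow"],300): print(a,c,b,ray(p,c,.213))
print(delta([.5503,.104],.0565,-.02))
E
```

```text
t: 7.6
eef_pos: [0.5505, 0.1022, 0.1803]
ee_rot: [2.25, 2.192, -0.001]
force: [-0.7, -0.7, -0.1]
grip_width: 0.38
4505 [319.2 284.1] [284 243  68  94] [0.55243067 0.10834284]
(array([ 0.17, -0.03, 12.38]), array([ 0. ,  0. , -0.4]))
```

View pics/w4.png

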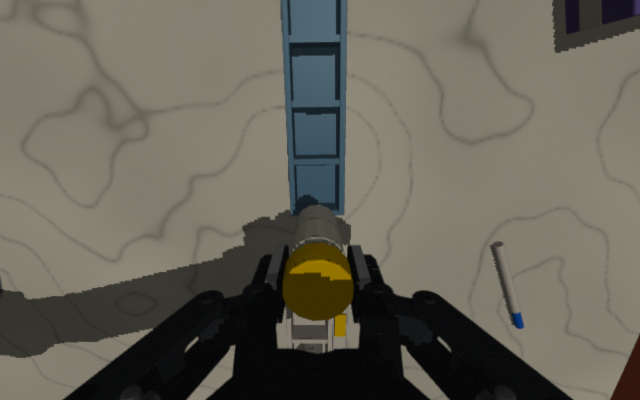

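The pot hangs over the last bay, whose near wall is at row 213; the alignment in column fits. I'll lower it.

```bash
python3 -m pendant '[[[0.1,0,1],[0,0,0]],[[0.1,0,3.5],[0,0,0]],[[0.1,0,6.5],[0,0,0]],[[0.1,0,9],[0,0,0]],[[0.1,0,11],[0,0,0]],[[0.1,0,12],[0,0,0]],[[0.1,0,12.4],[0,0,0]],[[0.1,0,12.4],[0,0,0]],[[0.1,0,12.4],[0,0,0]]]' && python3 -m pendant '[[[0,0,0],[0,0,0]],[[0,0,0],[0,0,0]],[[0,0,0],[0,0,0]],[[0,0,0],[0,0,0]],[[0,0,0],[0,0,0]]]' 1 && python3 -m pendant '[[[0,0,-1],[0,0,0]],[[0,0,-4],[0,0,0]],[[0,0,-8],[0,0,0]],[[0,0,-12],[0,0,0]],[[0,0,-12.4],[0,0,0]],[[0,0,-12.4],[0,0,0]]]' && python3 - <<'E'
from h import *
p=imaging.camera_params("wrist"); im=imaging.get_image("wrist"); cv2.imwrite("pics/w5.png",im[:,:,::-1])
t=imaging.camera_params("top"); it=imaging.get_image("top")
for a,c,b,m in blobs(it,*COL["yellow"],100): print(a,c,b,ray(t,c,.088))
print(delta([.5366,-.128],.18,-.03))
E
```

```text
t: 8.78
eef_pos: [0.551, 0.1046, 0.0569]
ee_rot: [2.248, 2.194, 0.002]
force: [0.4, -0.5, -0.8]
grip_width: 0.378
t: 9.4
eef_pos: [0.5506, 0.1046, 0.0563]
ee_rot: [-2.248, -2.194, -0.0]
force: [-0.2, 0.3, -0.1]
grip_width: 0.999
t: 10.15
eef_pos: [0.5503, 0.1046, 0.1805]
ee_rot: [-2.248, -2.194, -0.001]
force: [0.6, 0.6, -0.0]
grip_width: 1.0
178 [247.2 195.1] [242 186  12  19] [0.5486185  0.09923575]
119 [341.  189.2] [333 186  17   8] [ 0.5651004  -0.07071193]
(array([-23.27,  -0.74,  -0.06]), array([-0.1,  0. ,  0.3]))
```

View pics/w5.png

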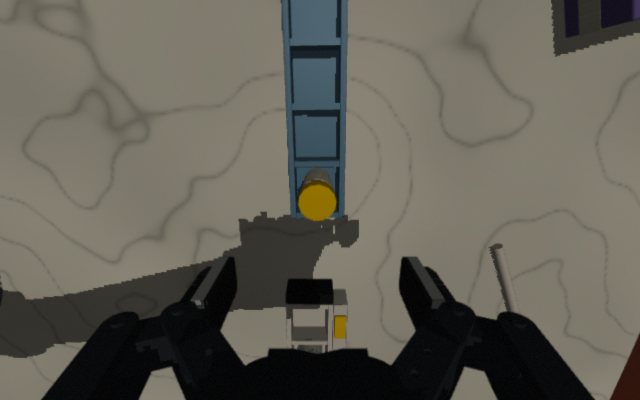

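Yellow stands upright in the last bay, cap at (317,200). Blue is next.

```bash
python3 -m pendant '[[[-2,0,0],[0,0,0]],[[-6,-0.2,0],[0,0,0]],[[-11,-0.4,0],[0,0,0]],[[-16,-0.6,0],[0,0,0.3]],[[-20,-0.7,0],[0,0,0.3]],[[-22.5,-0.7,0],[0,0,0.3]],[[-23.3,-0.7,0.5],[0,0,0.3]],[[-23.3,-0.7,3],[0,0,0.3]],[[-23.3,-0.7,6.5],[0,0,0.3]],[[-23.3,-0.7,9.5],[0,0,0.3]],[[-23.3,-0.7,11.5],[0,0,0.3]],[[-23.3,-0.7,12.4],[0,0,0.3]],[[-23.3,-0.7,12.4],[0,0,0.3]],[[-23.3,-0.7,12.4],[0,0,0.3]]]' && python3 -m pendant '[[[0,0,0],[0,0,0]],[[0,0,0],[0,0,0]],[[0,0,0],[0,0,0]],[[0,0,0],[0,0,0]],[[0,0,0],[0,0,0]],[[0,0,0],[0,0,0]]]' -1 && python3 -m pendant '[[[0,0,-0.5],[0,0,0]],[[0,0,-2],[0,0,0]],[[0,0,-4.5],[0,0,0]],[[0,0,-7.5],[0,0,0]],[[0,0,-10.5],[0,0,0]],[[0,0,-12.4],[0,0,0]],[[0,0,-12.4],[0,0,0]]]' && python3 - <<'E'
from h import *
print(delta([.551,.160],.18,-.02))
E
```

```text
t: 12.0
eef_pos: [0.5385, -0.1283, 0.057]
ee_rot: [2.253, 2.188, 0.001]
force: [0.3, -0.1, 0.9]
grip_width: 1.002
t: 12.75
eef_pos: [0.538, -0.1283, 0.0567]
ee_rot: [-2.254, -2.188, -0.0]
force: [-1.5, 0.4, 6.2]
grip_width: 0.379
t: 13.62
eef_pos: [0.539, -0.1286, 0.1823]
ee_rot: [2.252, 2.186, 0.005]
force: [-0.1, 0.3, -1.1]
grip_width: 0.378
(array([28.88,  0.34,  0.23]), array([ 0.2,  0. , -0.6]))
```

```bash
python3 -m pendant '[[[1,0,0],[0,0,0]],[[3,0,0],[0,0,0]],[[6.5,0.1,0],[0,0,-0.2]],[[10.5,0.2,0],[0,0,-0.5]],[[14.5,0.2,0],[0,0,-0.5]],[[18.5,0.3,0],[0,0,-0.5]],[[22.5,0.3,0],[0,0,-0.5]],[[26,0.3,0],[0,0,-0.5]],[[28,0.3,0],[0,0,-0.5]],[[28.8,0.3,0],[0,0,-0.5]],[[28.8,0.3,0],[0,0,-0.5]],[[28.8,0.3,0],[0,0,-0.5]]]' && python3 - <<'E'
from h import *
p=imaging.camera_params("wrist"); im=imaging.get_image("wrist"); cv2.imwrite("pics/w6.png",im[:,:,::-1])
print(delta([.551,.160],.0575,-.02))
E
```

```text
t: 15.12
eef_pos: [0.5495, 0.1578, 0.1803]
ee_rot: [2.247, 2.195, -0.001]
force: [-0.2, -0.0, -0.6]
grip_width: 0.379
(array([ 0.22,  0.14, 12.29]), array([ 0. ,  0. , -0.2]))
```

View pics/w6.png

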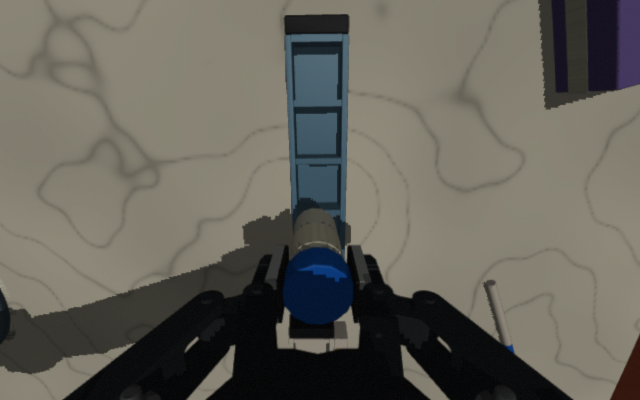

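Blue is in the hand, upright, cap at (320,287), over the third bay; the wall in front of it is at row 213. I'll lower it.

```bash
python3 -m pendant '[[[0.2,0.1,1],[0,0,0]],[[0.2,0.1,3.5],[0,0,0]],[[0.2,0.1,6.5],[0,0,0]],[[0.2,0.1,9],[0,0,0]],[[0.2,0.1,11],[0,0,0]],[[0.2,0.1,12],[0,0,0]],[[0.2,0.1,12.3],[0,0,0]],[[0.2,0.1,12.3],[0,0,0]],[[0.2,0.1,12.3],[0,0,0]]]' && python3 -m pendant '[[[0,0,0],[0,0,0]],[[0,0,0],[0,0,0]],[[0,0,0],[0,0,0]],[[0,0,0],[0,0,0]],[[0,0,0],[0,0,0]]]' 1 && python3 -m pendant '[[[0,0,-1],[0,0,0]],[[0,0,-4],[0,0,0]],[[0,0,-8],[0,0,0]],[[0,0,-12],[0,0,0]],[[0,0,-12.3],[0,0,0]],[[0,0,-12.3],[0,0,0]]]' && python3 - <<'E'
from h import *
print(delta([.532,-.187],.18,-.03))
E
```

```text
t: 16.3
eef_pos: [0.5511, 0.1617, 0.058]
ee_rot: [2.244, 2.198, 0.002]
force: [-0.2, 1.3, 0.2]
grip_width: 0.381
t: 16.92
eef_pos: [0.5505, 0.1615, 0.0573]
ee_rot: [-2.244, -2.198, -0.0]
force: [0.4, -0.1, -0.3]
grip_width: 1.001
t: 17.68
eef_pos: [0.5502, 0.1616, 0.1805]
ee_rot: [-2.244, -2.198, -0.001]
force: [-0.6, -0.4, -0.2]
grip_width: 1.001
(array([-3.489e+01, -1.090e+00,  3.000e-02]), array([ 0. , -0. ,  0.5]))
```

```bash
python3 -m pendant '[[[-2,0,0],[0,0,0]],[[-6,-0.2,0],[0,0,0]],[[-11,-0.4,0],[0,0,0]],[[-16,-0.6,0],[0,0,0.3]],[[-21,-0.8,0],[0,0,0.5]],[[-26,-1,0],[0,0,0.5]],[[-31,-1.1,0],[0,0,0.5]],[[-34,-1.1,0],[0,0,0.5]],[[-35,-1.1,0.5],[0,0,0.5]],[[-35,-1.1,3],[0,0,0.5]],[[-35,-1.1,6.5],[0,0,0.5]],[[-35,-1.1,9.5],[0,0,0.5]],[[-35,-1.1,11.5],[0,0,0.5]],[[-35,-1.1,12.3],[0,0,0.5]],[[-35,-1.1,12.3],[0,0,0.5]],[[-35,-1.1,12.3],[0,0,0.5]]]' && python3 -m pendant '[[[0,0,0],[0,0,0]],[[0,0,0],[0,0,0]],[[0,0,0],[0,0,0]],[[0,0,0],[0,0,0]],[[0,0,0],[0,0,0]],[[0,0,0],[0,0,0]]]' -1 && python3 -m pendant '[[[0,0,-0.5],[0,0,0]],[[0,0,-2],[0,0,0]],[[0,0,-4.5],[0,0,0]],[[0,0,-7.5],[0,0,0]],[[0,0,-10.5],[0,0,0]],[[0,0,-12.4],[0,0,0]],[[0,0,-12.4],[0,0,0]]]' && python3 - <<'E'
from h import *
print(delta([.5518,.216],.18,-.02))
E
```

```text
t: 19.68
eef_pos: [0.5327, -0.1882, 0.0579]
ee_rot: [2.253, 2.188, 0.001]
force: [0.4, 0.3, -0.2]
grip_width: 0.997
t: 20.42
eef_pos: [0.5321, -0.1883, 0.0577]
ee_rot: [-2.254, -2.188, -0.0]
force: [-2.5, 0.8, 6.4]
grip_width: 0.377
t: 21.3
eef_pos: [0.5333, -0.1886, 0.1833]
ee_rot: [2.252, 2.186, 0.004]
force: [0.6, 0.7, -1.6]
grip_width: 0.378
(array([40.49,  0.66,  0.32]), array([ 0.2,  0. , -0.5]))
```

```bash
python3 -m pendant '[[[1,0,0],[0,0,0]],[[3,0,0],[0,0,0]],[[6.5,0.1,0],[0,0,-0.2]],[[10.5,0.2,0],[0,0,-0.5]],[[14.5,0.2,0],[0,0,-0.5]],[[18.5,0.3,0],[0,0,-0.5]],[[22.5,0.4,0],[0,0,-0.5]],[[26.5,0.5,0],[0,0,-0.5]],[[30.5,0.6,0],[0,0,-0.5]],[[34.5,0.7,0],[0,0,-0.5]],[[38,0.7,0],[0,0,-0.5]],[[40,0.7,0],[0,0,-0.5]],[[40.6,0.7,0],[0,0,-0.5]],[[40.6,0.7,0],[0,0,-0.5]],[[40.6,0.7,0],[0,0,-0.5]]]' && python3 - <<'E'
from h import *
p=imaging.camera_params("wrist"); im=imaging.get_image("wrist"); cv2.imwrite("pics/w7.png",im[:,:,::-1])
print(delta([.5518,.216],.0585,-.02))
E
```

```text
t: 23.18
eef_pos: [0.5514, 0.2156, 0.1813]
ee_rot: [2.247, 2.195, -0.001]
force: [-0.6, -0.2, -0.1]
grip_width: 0.376
(array([ 0.03,  0.04, 12.29]), array([ 0. ,  0. , -0.2]))
```

View pics/w7.png

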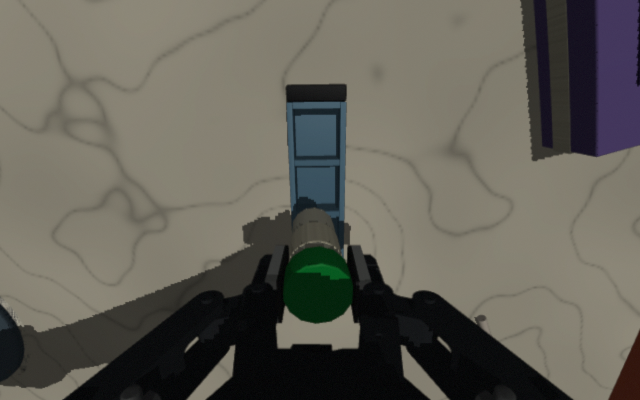

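Green is held upright, cap at (318,284), over the second bay; the wall in front is at row 213, in the same alignment as before. I'll lower it, release, then go for red.

```bash
python3 -m pendant '[[[0,0,1],[0,0,0]],[[0,0,3.5],[0,0,0]],[[0,0,6.5],[0,0,0]],[[0,0,9],[0,0,0]],[[0,0,11],[0,0,0]],[[0,0,12],[0,0,0]],[[0,0,12.3],[0,0,0]],[[0,0,12.3],[0,0,0]],[[0,0,12.3],[0,0,0]]]' && python3 -m pendant '[[[0,0,0],[0,0,0]],[[0,0,0],[0,0,0]],[[0,0,0],[0,0,0]],[[0,0,0],[0,0,0]],[[0,0,0],[0,0,0]]]' 1 && python3 -m pendant '[[[0,0,-1],[0,0,0]],[[0,0,-4],[0,0,0]],[[0,0,-8],[0,0,0]],[[0,0,-12],[0,0,0]],[[0,0,-12.3],[0,0,0]],[[0,0,-12.3],[0,0,0]]]' && python3 - <<'E'
from h import *
print(delta([.535,-.242],.18,-.03))
p=imaging.camera_params("top"); im=imaging.get_image("top")
for n,(lo,hi) in COL.items():
    for a,c,b,m in blobs(im,lo,hi): print(n,a,c,ray(p,c,.088).round(4))
E
```

```text
t: 24.35
eef_pos: [0.5517, 0.2176, 0.059]
ee_rot: [2.244, 2.198, 0.002]
force: [0.1, 0.8, -0.9]
grip_width: 0.38
t: 24.98
eef_pos: [0.5512, 0.2175, 0.0583]
ee_rot: [-2.244, -2.198, -0.0]
force: [-0.2, -0.0, -0.2]
grip_width: 0.998
t: 25.72
eef_pos: [0.5509, 0.2175, 0.1815]
ee_rot: [-2.244, -2.198, -0.0]
force: [-0.3, -0.4, -0.2]
grip_width: 0.999
(array([-45.97,  -0.63,   0.13]), array([-0. , -0. ,  0.5]))
yellow 270 [244.3 194.5] [0.5495 0.1045]
yellow 119 [341.  189.2] [ 0.5651 -0.0707]
blue 52 [353.1  76.2] [ 0.7848 -0.0905]
blue 195 [213.8 194.1] [0.5485 0.1592]
blue 99 [369.5 190.8] [ 0.5639 -0.1232]
green 278 [182.9 193.6] [0.5476 0.2143]
green 100 [397.7 192.6] [ 0.5622 -0.1754]
red 110 [426.2 194.5] [ 0.5604 -0.2285]
red 268 [433.9 209.1] [ 0.5337 -0.2425]
```

```bash
python3 -m pendant '[[[-2,0,0],[0,0,0]],[[-6,-0.1,0],[0,0,0]],[[-11,-0.2,0],[0,0,0]],[[-16,-0.3,0],[0,0,0.3]],[[-21,-0.4,0],[0,0,0.5]],[[-26,-0.5,0],[0,0,0.5]],[[-31,-0.6,0],[0,0,0.5]],[[-36,-0.6,0],[0,0,0.5]],[[-41,-0.6,0],[0,0,0.5]],[[-45,-0.6,0],[0,0,0.5]],[[-46,-0.6,0.5],[0,0,0.5]],[[-46,-0.6,3],[0,0,0.5]],[[-46,-0.6,6.5],[0,0,0.5]],[[-46,-0.6,9.5],[0,0,0.5]],[[-46,-0.6,11.5],[0,0,0.5]],[[-46,-0.6,12.4],[0,0,0.5]],[[-46,-0.6,12.4],[0,0,0.5]],[[-46,-0.6,12.4],[0,0,0.5]]]' && python3 -m pendant '[[[0,0,0],[0,0,0]],[[0,0,0],[0,0,0]],[[0,0,0],[0,0,0]],[[0,0,0],[0,0,0]],[[0,0,0],[0,0,0]],[[0,0,0],[0,0,0]]]' -1 && python3 -m pendant '[[[0,0,-0.5],[0,0,0]],[[0,0,-2],[0,0,0]],[[0,0,-4.5],[0,0,0]],[[0,0,-7.5],[0,0,0]],[[0,0,-10.5],[0,0,0]],[[0,0,-12.4],[0,0,0]],[[0,0,-12.4],[0,0,0]]]' && python3 - <<'E'
from h import *
print(delta([.5525,.272],.18,-.02))
E
```

```text
t: 28.02
eef_pos: [0.5363, -0.2427, 0.0582]
ee_rot: [2.253, 2.187, 0.001]
force: [-0.3, -0.6, 0.2]
grip_width: 1.0
t: 28.78
eef_pos: [0.5356, -0.2425, 0.0577]
ee_rot: [2.254, 2.188, 0.0]
force: [-1.7, -0.2, 5.8]
grip_width: 0.382
t: 29.65
eef_pos: [0.5364, -0.2427, 0.1828]
ee_rot: [2.252, 2.187, 0.003]
force: [0.5, -0.3, -0.2]
grip_width: 0.378
(array([51.49,  0.1 ,  0.25]), array([ 0.2,  0. , -0.5]))
```

```bash
python3 -m pendant '[[[1,0,0],[0,0,0]],[[3,0,0],[0,0,0]],[[6.5,0,0],[0,0,-0.2]],[[10.5,0,0],[0,0,-0.5]],[[14.5,0,0],[0,0,-0.5]],[[18.5,0,0],[0,0,-0.5]],[[22.5,0.1,0],[0,0,-0.5]],[[26.5,0.1,0],[0,0,-0.5]],[[30.5,0.1,0],[0,0,-0.5]],[[34.5,0.1,0],[0,0,-0.5]],[[38.5,0.1,0],[0,0,-0.5]],[[42.5,0.1,0],[0,0,-0.5]],[[46.5,0.1,0],[0,0,-0.5]],[[49.5,0.1,0],[0,0,-0.5]],[[51,0.1,0],[0,0,-0.5]],[[51.5,0.1,0],[0,0,-0.5]],[[51.5,0.1,0],[0,0,-0.5]],[[51.5,0.1,0],[0,0,-0.5]]]' && python3 - <<'E'
from h import *
p=imaging.camera_params("wrist"); im=imaging.get_image("wrist"); cv2.imwrite("pics/w8.png",im[:,:,::-1])
print(delta([.5525,.272],.0585,-.02))
E
```

```text
t: 31.9
eef_pos: [0.552, 0.2708, 0.1813]
ee_rot: [2.247, 2.195, -0.001]
force: [0.2, -0.2, -0.6]
grip_width: 0.376
(array([ 0.11,  0.03, 12.3 ]), array([ 0. ,  0. , -0.2]))
```

View pics/w8.png

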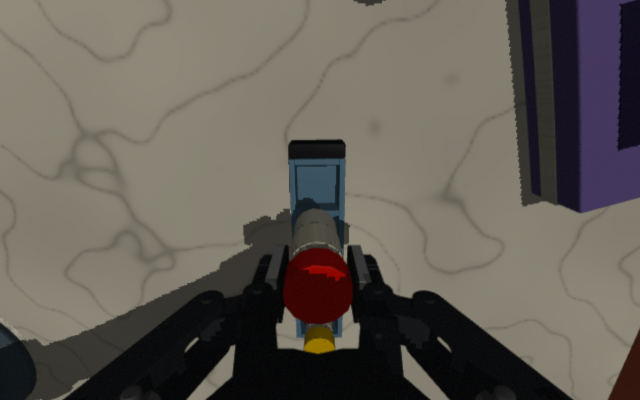

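Red is held upright, cap at (318,286), over the first bay; the purple box is well clear at x > 515. I'll lower it, release and rise.

```bash
python3 -m pendant '[[[0.1,0,1],[0,0,0]],[[0.1,0,3.5],[0,0,0]],[[0.1,0,6.5],[0,0,0]],[[0.1,0,9],[0,0,0]],[[0.1,0,11],[0,0,0]],[[0.1,0,12],[0,0,0]],[[0.1,0,12.3],[0,0,0]],[[0.1,0,12.3],[0,0,0]],[[0.1,0,12.3],[0,0,0]]]' && python3 -m pendant '[[[0,0,0],[0,0,0]],[[0,0,0],[0,0,0]],[[0,0,0],[0,0,0]],[[0,0,0],[0,0,0]],[[0,0,0],[0,0,0]]]' 1 && python3 -m pendant '[[[0,0,-1],[0,0,0]],[[0,0,-4],[0,0,0]],[[0,0,-8],[0,0,0]],[[0,0,-12],[0,0,0]],[[2,0,-16],[0,0,0]],[[5,0,-19],[0,0,0]],[[5,0,-19],[0,0,0]],[[5,0,-19],[0,0,0]]]' && python3 - <<'E'
from h import *
w=imaging.get_image("wrist"); p=imaging.camera_params("top"); im=imaging.get_image("top")
for n,(lo,hi) in COL.items():
    for a,c,b,m in blobs(im,lo,hi,150):
        d=ray(p,c,.088)-np.array([.5514,.1879]); A=-.0127; print(n,a,c,"local mm",((np.cos(A)*d[0]+np.sin(A)*d[1])*1e3).round(1),((-np.sin(A)*d[0]+np.cos(A)*d[1])*1e3).round(1))
cv2.imwrite("pics/end.png",np.vstack([w[50:350,160:480],cv2.resize(im[160:250,120:280],(320,180),interpolation=cv2.INTER_CUBIC)])[:,:,::-1])
E
```

```text
t: 33.08
eef_pos: [0.5524, 0.2737, 0.0592]
ee_rot: [2.244, 2.198, 0.003]
force: [-0.3, -0.6, -1.2]
grip_width: 0.38
t: 33.7
eef_pos: [0.5518, 0.2734, 0.0583]
ee_rot: [-2.244, -2.198, -0.0]
force: [-1.1, 0.6, -0.6]
grip_width: 1.004
t: 34.7
eef_pos: [0.5526, 0.3225, 0.248]
ee_rot: [2.245, 2.198, -0.002]
force: [0.1, -1.0, 0.5]
grip_width: 1.005
yellow 271 [244.3 194.4] local mm -0.6 -83.4
blue 231 [214.9 193.1] local mm -0.6 -30.6
green 231 [182.7 192.8] local mm -2.7 26.9
red 253 [151.5 191.1] local mm -2.1 82.5
```

View pics/end.png

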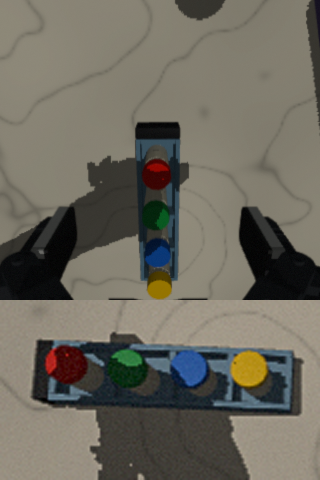

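All four pots stand upright in the carrier, in the order red, green, blue, yellow from the black end, and the gripper is clear of them. I'll hand in the job.

```bash
python3 -c "
from workcell import ticket
print(ticket.job_done())"
```

```text
the job is handed in; nothing more can be done
None
```

I moved all four pots from the white rack to the carrier in reverse order and handed the job in about 35 s into the 102 s allowed. From the carrier's black end the row is now red, green, blue, yellow; the rack's order was yellow, blue, green, red.

- **Position:** in the last top-camera check, every cap was within about 3 mm of its bay centre, along and across the row.
- **Upright and released:** the last pictures show all four pots upright, with the open gripper about 19 cm above where it let go of the last pot. I did not measure foot height or tilt. I let each pot go within about 1 mm of the height at which I picked it up.
- **Disagreement:** an early hand-picked estimate of the carrier's centre from the top view was about 5 mm off the wrist camera's along the row. I used the wrist value, and the placed caps measured by the top camera agreed with it to about 3 mm.
- **Other checks:** none failed, and the wrist force readings at the end of each move never exceeded about 7 N.

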